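# Clamp a canister and undo its push-and-turn safety cap

## Robot

A 6-joint arm with a two-finger parallel gripper is mounted at the origin on the work surface. World frame = base frame: x ahead of the robot, y to its left, z up, the work surface at z = 0. Lengths are in mm, angles in rad, forces in N, time in s.
With the tool pointing down it reaches from about 350 to 875 mm from the base axis. Payload 4.2 kg.
Tool frame: the origin (TCP) lies at the very end of the fingers, on their centre line; the grasp point (between the pads) lies 19 mm behind it; z points along the fingers, y is the line along which they close (so a half turn about z gives the same grasp; the last joint's range is limited). The gripper opens to 85 mm and grips with 20 to 120 N. Pads are 22 mm wide; open, the fingers measure 114 mm over their backs; the gripper's body (76 mm by 85 mm) begins 54 mm behind the grasp point. The pads swing forward as they close: fully open they stand 13 mm farther back than shut.
Start: joints at [1.405, 0.385, 0.008, 0, -1.194, -0.259], TCP at [257.553, 569.443, 231.312] pointing down, gripper open.
Joint ranges: [-3.14, 3.14], [-1.21, 2.06], [-1.07, 1.41], [-3.16, 2.05], [-2.99, -0.16], [-3.1, 3.1]. Speed limits (rad/s): [2.79, 2.79, 3.14, 3.14, 3.14, 3.14].

## Interface

Orientations are given as a unit quaternion [x, y, z, w].
In Python, from bench import arm, optics gives the robot as it stands. The module is installed in compiled form; this text tells all that it offers.
- The arm moves only by the tool step_arm, never from a script. Its argument "motion" is a list of rows, each an object with "dr": the turn, a rotation vector about the tool's x, y, z in units of 8 degrees (1.0 is 8 degrees), a list of three; "slide": the shift along the tool's x, y, z in mm, a list of three; "jaw": the finger opening in mm, from 0 to 85.4. A call has exactly 8 rows; each row is the pose to reach, as a shift and turn from the pose commanded when the call began, along the tool's axes at that moment; what a row does not reach only later rows make up. A row lasts 1/8 s, in which the tool goes at most 62.5 mm and 10.7 degrees, less where a joint would pass 70% of its speed; a pose out of reach is approached as far as the arm can. A call with a gripper value outside its range is refused whole. The fingers move at their own pace and stop on an object; the grip force is fixed at half the most. Time passes only in rows, so rows that repeat a pose let the fingers close, or fill a call up. It gives the time, the measured TCP pose, the force, the opening and the grip force at its end, in the units of the state.
- arm.read_state(): the state, without advancing time (a new reading comes with each control period).
- optics.get_image(name): name is "scene" or "top"; returns the picture (420x560x3 uint8, blue, green, red); there is no depth.
- optics.camera_info(name): a dict with "camera_matrix" (3x3 intrinsics, pixels), "view" (4x4, takes a point from world to camera coordinates). Camera axes: x right, y up, looking along -z (the intrinsics and any distortion apply to the point x, -y, -z); pixel columns grow to the right and rows downward; lengths in mm; the calibration is good to about 2 mm. A picture is of the moment at which its call begins. camera_info takes no time and is no camera call.
- arm.job_done(): hands the job in; it is judged then, once.
The state is a dict: "clock": time; "joints": joint angles; "joint_vel": joint speeds; "joint_efforts": joint torques, N m; "position": TCP position; "ee_rot": TCP orientation; "contact_force": force on the tool from outside, world axes, zero at the start; "wrist_torque": the same for the moment, N m; "gripper_width": finger opening in mm; "grasp_force": force on a finger pad.
Only numpy, scipy, OpenCV 4.12 (cv2) and the standard library are available. Lean on these libraries where they do the work, as an engineer would, in place of code of your own. Each camera call takes 0.05 s, during which the arm holds its last target. There are 200 camera calls.

## Task

Swing the cam lever of the bench clamp clockwise until its roller clicks into the notch, so that the blue canister is held fast against the wooden fence. Then push the canister's red safety cap down firmly and, keeping it pressed (unpressed it only spins idle), turn it anticlockwise about a quarter turn to free it, lift it off and set it down gently, right way up, in the aluminium tray. Leave the canister standing locked in the clamp and do not disturb the other things on the bench.

Things in the scene. Friction and masses are not known exactly. Their poses are not given: they have to be found in the camera images.
- clamp: Clamping board of plywood screwed to the bench, 170 (x) x 240 (y) x 18 mm; origin on the bench surface. Along its y: wooden fence (face at y = -90 mm, 88 mm high), canister standing on the board (z = 18 mm) with 8 mm of play in all, sprung jaw (80 mm wide, z 22 to 72 mm, face at y = -18 mm when open), follower block with roller, then the cam and its lever near the +y end.
- cam_pivot (a point): Point on the upright pivot of the cam, at clamp (0, 54, 76) mm, on top of the hub. The lever swings about the vertical line through it.
- cam_lever (a joint): Cam and lever angle in rad: starts at 0 to 0.2, grows clockwise seen from above, stop at 1.69. From the pivot the lever points 136 degrees anticlockwise of the clamp's +x at 0 (to the robot, away from the canister), 44 at 1.62. From 0.25 on the cam pushes the follower; stiffest near 1.4 (about 6 N at the grip). The roller drops in the notch at 1.55 to 1.68 and then holds the lever by itself.
- follower (a joint): Travel in m of the sprung follower block that carries the roller and the jaw: 0 with the cam open, rises to about 0.012 on the cam's peak (lever 1.40 to 1.46), and falls back to about 0.0095 when the roller has dropped into the notch.
- cam_grip (a point): Centre of the top of the red upright grip at the end of the lever, 85 mm from the pivot: a round post 22 mm in diameter, its top 116 mm above the bench, 44 mm of it free above the 12 mm steel lever bar (bar top at 72 mm).
- can: Blue metal canister, rectangular, 110 (x) x 64 (y) mm, 145 mm to the top seam; origin at the centre of its underside; 0.6 to 1 kg. The neck (top 171 mm above the underside) is off-centre, 24 mm towards -x; a low wire bail stands at the +x side of the top (163 mm high). When clamped its origin lies at y = -58 mm of the clamp.
- neck (a point): Centre of the neck's rim, at canister (-24, 0, 171) mm. The shell spins idle unless pushed firmly down 4.5 to 6.5 mm (spring, 13 to 17 N, then solid), so that its teeth grip the inner cap, which is locked on the neck. Kept pressed and turned anticlockwise seen from above by 75 to 100 degrees it is free (stop beyond 100); let up there it rises to 4 mm above its first height and lifts straight off.
- cap: Red two-piece safety cap, 0.12 kg: ribbed outer shell 71 mm in diameter, flat top 33 mm above the origin, and on it a grip bar 54 mm long (along cap x), 14 mm thick (y), 19 mm high (its top 52 mm above the origin). Origin: centre of the shell's lower edge. At the start it is 156.5 mm above the canister's underside, over the neck's axis, bar along the canister's long side (cap x along can x).
- tray: Shallow open aluminium tray, 160 (x) x 120 (y) mm, rim 18 mm high, walls and floor 3 mm; origin at the centre of its underside. It stands to the left or to the right of the clamp, turned any way within about 25 degrees.
- screwbox: Bystander: yellow divided box, 150 x 112 x 40 mm; origin at the centre of its underside. It stands on the other side from the tray.
- glue: Bystander: white bottle, 64 mm in diameter, 190 mm high, standing; origin at the centre of its underside.
- hammer: Bystander: hammer, 260 mm long, lying; handle along its x axis, 26 mm high.
- tape: Bystander: yellow tape measure, 78 x 40 x 74 mm high; origin at the centre of its underside.
There are look-alikes about, which are no part of the job. There is more than one size of the cap; the one meant has the size given above.

How it is judged:
By the outcome, as a careful person would: the job done as asked, in the order asked, and still so for the second after the job is handed in, with the robot touching nothing.
It also fails if it takes over 61 s, if anything falls off the work surface, if the arm or the gripper's body presses on something with over 40 N, if the wrist force passes 120 N, or if a joint passes its speed limit or range.

## Working session

There is one attempt and no reset: what is moved stays moved. The work goes in short steps, Python scripts to look and compute and a tool call to move; the robot and the scene stay as the last step left them, time stands still between calls to the robot, and variables do not carry over. Pictures are saved under pics/ and viewed, at most 10 in all, crops included, and the job is handed in when it is done.

Besides the shell and the picture viewer there is one more tool, called as name(argument=value, ...) on one line, values as JSON. step_arm: Moves the arm, as the interface text tells. Its arguments: {"type":"object","properties":{"motion":{"type":"array","items":{"type":"object","properties":{"dr":{"type":"array","items":{"type":"number"}},"slide":{"type":"array","items":{"type":"number"}},"jaw":{"type":"number"}}}}},"required":["motion"]}

```bash
mkdir -p pics; cat > h.py <<'E'
import numpy as np, cv2
from bench import arm, optics
E
python3 - <<'E'
from h import *
for n in("scene","top"):
    cv2.imwrite(f"pics/{n}0.png",optics.get_image(n)); i=optics.camera_info(n); print({k:(np.round(v,4).tolist() if not isinstance(v,str) else v) for k,v in i.items()})
print(arm.read_state())
E
```

```text
{'camera_matrix': [[421.5813, 0.0, 282.6223], [0.0, 421.5813, 208.1402], [0.0, 0.0, 1.0]], 'view': [[-0.3181, 0.9479, 0.0152, 155.1173], [-0.6204, -0.2203, 0.7528, 263.6545], [0.7169, 0.23, 0.6581, -1560.0018], [0.0, 0.0, 0.0, 1.0]]}
{'camera_matrix': [[449.316, 0.0, 276.6133], [0.0, 449.316, 205.0497], [0.0, 0.0, 1.0]], 'view': [[0.0235, -0.9988, 0.0428, -25.5638], [0.9909, 0.0289, 0.1317, -591.4222], [-0.1328, 0.0393, 0.9904, -1065.769], [0.0, 0.0, 0.0, 1.0]]}
{'clock': 0.1, 'joints': array([ 1.40456298e+00,  3.85495752e-01,  6.76847209e-03, -4.47444956e-04,
       -1.19400044e+00, -2.58571793e-01]), 'joint_vel': array([-0.00028834, -0.00192351,  0.00344627,  0.00211627, -0.00039922,
        0.00100937]), 'joint_efforts': array([-3.98309294e-04, -3.93319452e+01,  1.88929170e+01,  4.19790521e+00,
       -2.55088926e-03,  3.40134960e-06]), 'position': array([257.37198999, 568.97733082, 230.32175147]), 'ee_rot': array([ 9.77509377e-01, -2.10889645e-01, -1.63157250e-04,  9.74263182e-04]), 'contact_force': array([0.335971  , 0.03777447, 0.44508778]), 'wrist_torque': array([0.00668014, 0.05226238, 0.02916442]), 'grasp_force': 0.0, 'gripper_width': 85.24932414696835}
```

View pics/scene0.png

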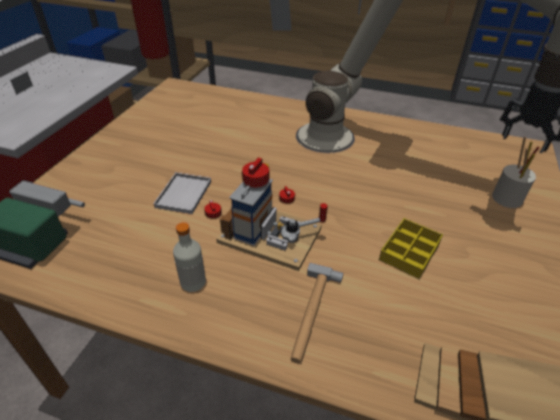

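View pics/top0.png

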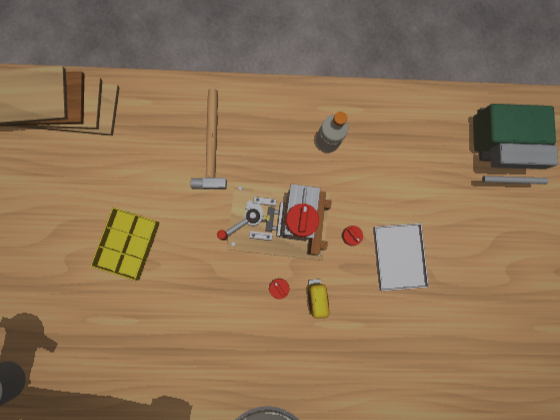

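```bash
cat >> h.py <<'E'
def ray(n,uv):
    i=optics.camera_info(n); K=np.array(i['camera_matrix']); V=np.array(i['view']); R=V[:3,:3]; t=V[:3,3]
    d=np.linalg.inv(K)@np.array([uv[0],uv[1],1.]); d=R.T@(d*[1,-1,-1]); return -R.T@t, d
def onz(n,uv,z):
    o,d=ray(n,uv); return o+d*(z-o[2])/d[2]
def proj(n,p):
    i=optics.camera_info(n); K=np.array(i['camera_matrix']); V=np.array(i['view']); c=V[:3,:3]@np.array(p,float)+V[:3,3]
    q=K@(c*[1,-1,-1]); return q[:2]/q[2]
def two(a,b):
    o1,d1=ray("scene",a); o2,d2=ray("top",b); s=np.linalg.lstsq(np.c_[d1,-d2],o2-o1,rcond=None)[0]
    p,q=o1+s[0]*d1,o2+s[1]*d2; return (p+q)/2, np.linalg.norm(p-q)
def red(im):
    h=cv2.cvtColor(im,cv2.COLOR_BGR2HSV); return (((h[...,0]<6)|(h[...,0]>172))&(h[...,1]>170)&(h[...,2]>70)).astype(np.uint8)
E
python3 - <<'E'
from h import *
for n in("scene","top"):
    im=cv2.imread(f"pics/{n}0.png"); k,l,s,c=cv2.connectedComponentsWithStats(red(im))
    for a,b in zip(s[1:],c[1:]):
        if a[4]>25: print(n,a,b.round(1), onz(n,b,116).round(), onz(n,b,207).round())
im=cv2.imread("pics/top0.png")
g=cv2.cvtColor(im,cv2.COLOR_BGR2HSV)
m=((g[...,1]<60)&(g[...,2]>110)).astype(np.uint8); m[:, :360]=0; m[:,450:]=0;m[:215]=0;m[300:]=0
c=max(cv2.findContours(m,0,2)[0],key=cv2.contourArea); r=cv2.minAreaRect(c);b=cv2.boxPoints(r); print(r,[onz("top",p,10).round(1) for p in b])
t=cv2.resize(im[175:270,210:345],None,fx=5.5,fy=5.5,interpolation=cv2.INTER_CUBIC); cv2.imwrite("pics/crop1.png",t)
s=cv2.imread("pics/scene0.png")
cv2.imwrite("pics/crop2.png",cv2.resize(s[150:270,190:350],None,fx=5,fy=5,interpolation=cv2.INTER_CUBIC))
E
```

```text
scene [243 158  26  22 357] [255.6 170.3] [ 429. -103.  116.] [544. -55. 207.]
scene [280 187  15  14 130] [286.6 194.3] [501.  14. 116.] [608.  47. 207.]
scene [205 203  16  12 161] [212.5 208.7] [ 620. -146.  116.] [711. -93. 207.]
scene [321 204   6   6  32] [323.5 206.3] [516. 119. 116.] [621. 138. 207.]
top [286 204  33  33 801] [302.2 220.1] [549. -66. 116.] [539. -57. 207.]
top [344 226  19  19 268] [352.7 235. ] [ 518. -182.  116.] [ 511. -163.  207.]
top [217 231   9   8  60] [221.2 234.3] [511. 117. 116.] [505. 109. 207.]
top [269 279  20  20 296] [279.  288.5] [394. -17. 116.] [398. -12. 207.]
((401.38494873046875, 256.4068603515625), (66.00375366210938, 47.36986541748047), 83.9909896850586) [array([ 549.4, -260.4,   10. ]), array([ 565.4, -381.8,   10. ]), array([ 400.7, -396.1,   10. ]), array([ 386. , -276.9,   10. ])]
```

View pics/crop1.png

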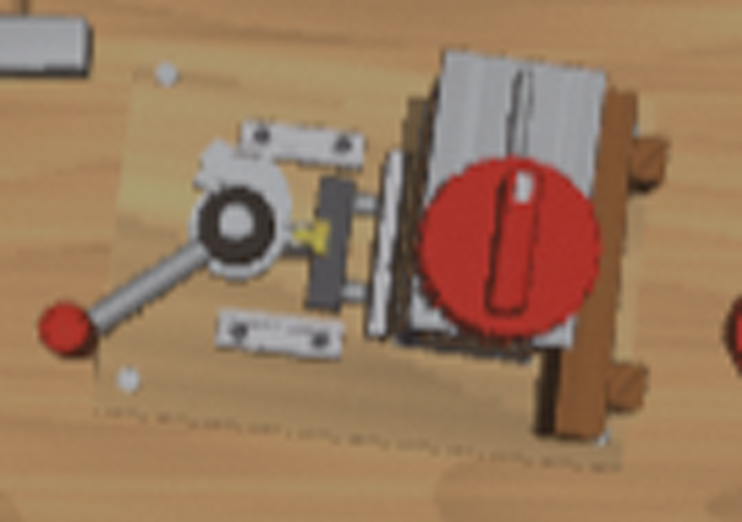

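View pics/crop2.png

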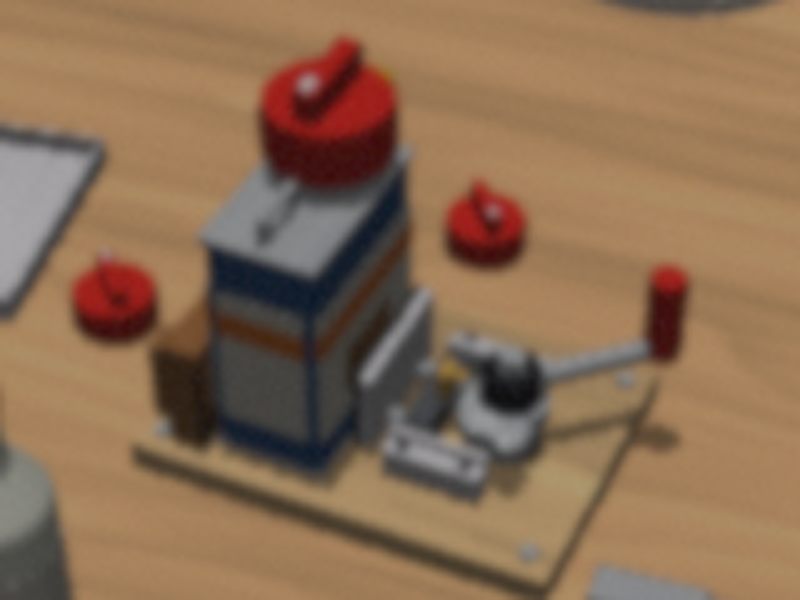

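```bash
python3 - <<'E'
from h import *
P=lambda u,v,z:onz("top",(210+(u+.5)/5.5-.5,175+(v+.5)/5.5-.5),z)
A,B,C=P(135,72,18),P(97,410,18),P(620,468,18)
print(A,B,C,np.hypot(*(A-B)[:2]),np.hypot(*(C-B)[:2]))
an=lambda d:np.degrees(np.arctan2(d[1],d[0])).round(1)
print("yaw",an(A-B),an(B-C)-90)
s1,s2=P(167,74,18),P(127,379,18);print("screws",s1,s2,an(s1-s2))
pv,g=P(237,222,76),P(66,328,116); print("piv",pv,"grip",g,np.hypot(*(g-pv)[:2]),an(g-pv))
print("shell",P(509,247,207.5),"bar",P(515,243,226.5),an(P(524,178,226)-P(507,308,226)))
print("grip2",two((190+(667)/5-.4,150+272/5.-.4),(222,234.6)))
E
```

```text
[635.6790958   96.93739044  18.        ] [481.63354626 108.38980083  18.        ] [ 461.47518464 -127.45296988   18.        ] 154.47067371285888 236.70270813263204
yaw -4.3 -4.900000000000006
screws [635.20311506  82.33666466  18.        ] [495.82646037  95.49492549  18.        ] -5.4
piv [561.7286116   47.56164041  76.        ] grip [511.60044258 115.75414102 116.        ] 84.63480648308334 126.3
shell [540.63088761 -57.13944789 207.5       ] bar [540.222403   -57.48853032 226.5       ] -6.5
grip2 (array([510.48758497, 115.20924761, 118.38752894]), np.float64(1.2274562621192762))
```

```bash
cat > plan.py <<'E'
import json,os,sys
import numpy as np
# commanded pose x,y,z,yaw(deg, world angle of tool x); tool points straight down
F='cmd.json'
def ax(y):
    c,s=np.cos(np.radians(y)),np.sin(np.radians(y)); return np.array([[c,s,0],[s,-c,0],[0,0,-1]])
def rows(wps,jaws):
    """wps: 8 world poses; prints rows and records the rounded end pose"""
    p=json.load(open(F)); A=ax(p[3]); out=[]
    for w,j in zip(wps,jaws):
        s=np.round(A@(np.array(w[:3])-p[:3]),0)+0.; z=round(-(w[3]-p[3])/8,2)
        out.append({"dr":[0,0,z],"slide":s.tolist(),"jaw":j})
    json.dump(list(np.array(p[:3])+A.T@s)+[p[3]-8*z],open(F,'w')); print(json.dumps(out)); print(np.round(json.load(open(F)),1))
def line(to,n=8):
    p=np.array(json.load(open(F))); t=np.minimum(np.arange(1,9)/n,1)[:,None]; return (p+(np.array(to)-p)*t).tolist()
E
echo '[257.553,569.443,231.312,-24.35]' > cmd.json
python3 - <<'E'
from plan import *
rows(line([511.5,115.5,180,-53.7]),[38]*8)
rows(line([511.5,115.5,80,-53.7],5),[38]*8)
E
```

```text
[{"dr": [0, 0, 0.46], "slide": [52.0, 39.0, 6.0], "jaw": 38}, {"dr": [0, 0, 0.92], "slide": [105.0, 77.0, 13.0], "jaw": 38}, {"dr": [0, 0, 1.38], "slide": [157.0, 116.0, 19.0], "jaw": 38}, {"dr": [0, 0, 1.83], "slide": [209.0, 154.0, 26.0], "jaw": 38}, {"dr": [0, 0, 2.29], "slide": [262.0, 193.0, 32.0], "jaw": 38}, {"dr": [0, 0, 2.75], "slide": [314.0, 232.0, 38.0], "jaw": 38}, {"dr": [0, 0, 3.21], "slide": [366.0, 270.0, 45.0], "jaw": 38}, {"dr": [0, 0, 3.67], "slide": [419.0, 309.0, 51.0], "jaw": 38}]
[511.9 115.2 180.3 -53.7]
[{"dr": [0, 0, -0.0], "slide": [0.0, 0.0, 20.0], "jaw": 38}, {"dr": [0, 0, -0.0], "slide": [0.0, 0.0, 40.0], "jaw": 38}, {"dr": [0, 0, -0.0], "slide": [0.0, 0.0, 60.0], "jaw": 38}, {"dr": [0, 0, -0.0], "slide": [0.0, 0.0, 80.0], "jaw": 38}, {"dr": [0, 0, -0.0], "slide": [0.0, 0.0, 100.0], "jaw": 38}, {"dr": [0, 0, -0.0], "slide": [0.0, 0.0, 100.0], "jaw": 38}, {"dr": [0, 0, -0.0], "slide": [0.0, 0.0, 100.0], "jaw": 38}, {"dr": [0, 0, -0.0], "slide": [0.0, 0.0, 100.0], "jaw": 38}]
[511.9 115.2  80.3 -53.7]
```

The cap meant is the one on the canister at top (303,219): 71 mm across and on the neck. The red look-alikes at (353,236) and (279,288) are smaller and lie on the bench. The crops confirm this, and the lever grip is at (222,235).

step_arm(motion=[{"dr": [0, 0, 0.5], "slide": [46, 34, 6], "jaw": 38}, {"dr": [0, 0, 1], "slide": [92, 68, 12], "jaw": 38}, {"dr": [0, 0, 1.5], "slide": [138, 102, 18], "jaw": 38}, {"dr": [0, 0, 2], "slide": [184, 136, 24], "jaw": 38}, {"dr": [0, 0, 2.5], "slide": [230, 170, 30], "jaw": 38}, {"dr": [0, 0, 3], "slide": [276, 204, 36], "jaw": 38}, {"dr": [0, 0, 3.5], "slide": [322, 238, 42], "jaw": 38}, {"dr": [0, 0, 3.67], "slide": [368, 272, 48], "jaw": 38}])

```text
clock: 1.1
position: [481.2, 168.2, 183.0]
ee_rot: [0.892, -0.452, -0.0, 0.0]
contact_force: [0.7, -0.0, 0.3]
gripper_width: 37.8
grasp_force: 0.0
```

```bash
python3 - <<'E'
from plan import *
A=ax(-24.35); p=np.array([257.553,569.443,231.312])+A.T@[368,272,48]; json.dump(list(p)+[-24.35-8*3.67],open(F,'w'));print(p)
g=[511.5,115.5]; y=-53.7
rows([[*((p[:2]+g)/2),175,y],[*g,170,y],[*g,150,y],[*g,130,y],[*g,110,y],[*g,90,y],[*g,80,y],[*g,80,y]],[38]*8)
E
```

```text
[480.66892622 169.90916731 183.312     ]
[{"dr": [0, 0, -0.0], "slide": [31.0, 4.0, 8.0], "jaw": 38}, {"dr": [0, 0, -0.0], "slide": [62.0, 7.0, 13.0], "jaw": 38}, {"dr": [0, 0, -0.0], "slide": [62.0, 7.0, 33.0], "jaw": 38}, {"dr": [0, 0, -0.0], "slide": [62.0, 7.0, 53.0], "jaw": 38}, {"dr": [0, 0, -0.0], "slide": [62.0, 7.0, 73.0], "jaw": 38}, {"dr": [0, 0, -0.0], "slide": [62.0, 7.0, 93.0], "jaw": 38}, {"dr": [0, 0, -0.0], "slide": [62.0, 7.0, 103.0], "jaw": 38}, {"dr": [0, 0, -0.0], "slide": [62.0, 7.0, 103.0], "jaw": 38}]
[511.7 115.8  80.3 -53.7]
```

step_arm(motion=[{"dr": [0, 0, 0], "slide": [31, 4, 8], "jaw": 38}, {"dr": [0, 0, 0], "slide": [62, 7, 13], "jaw": 38}, {"dr": [0, 0, 0], "slide": [62, 7, 33], "jaw": 38}, {"dr": [0, 0, 0], "slide": [62, 7, 53], "jaw": 38}, {"dr": [0, 0, 0], "slide": [62, 7, 73], "jaw": 38}, {"dr": [0, 0, 0], "slide": [62, 7, 93], "jaw": 38}, {"dr": [0, 0, 0], "slide": [62, 7, 103], "jaw": 38}, {"dr": [0, 0, 0], "slide": [62, 7, 103], "jaw": 38}])

```text
clock: 2.1
position: [511.4, 115.6, 79.7]
ee_rot: [0.892, -0.452, -0.0, 0.001]
contact_force: [0.3, 0.4, 0.5]
gripper_width: 37.7
grasp_force: 0.0
```

```bash
python3 - <<'E'
from plan import *
p=json.load(open(F)); pv=np.array([561.7,47.6])
def arc(a0,a1,a2=None):
    for k in range(1): pass
    w=[]
    for i in range(1,9):
        a=a0+(a1-a0)*i/8; c=np.radians(a); w.append([*(pv+85*np.array([np.cos(c),np.sin(c)])),80.3,a-180])
    return w
for a0,a1 in((126.3,94),(94,62),(62,38)): rows(arc(a0,a1),[38]*8)
E
```

```text
[{"dr": [0, 0, 0.5], "slide": [0.0, -6.0, 0.0], "jaw": 38}, {"dr": [0, 0, 1.01], "slide": [0.0, -12.0, 0.0], "jaw": 38}, {"dr": [0, 0, 1.51], "slide": [1.0, -18.0, 0.0], "jaw": 38}, {"dr": [0, 0, 2.02], "slide": [3.0, -24.0, 0.0], "jaw": 38}, {"dr": [0, 0, 2.52], "slide": [5.0, -29.0, 0.0], "jaw": 38}, {"dr": [0, 0, 3.03], "slide": [7.0, -35.0, 0.0], "jaw": 38}, {"dr": [0, 0, 3.53], "slide": [10.0, -40.0, 0.0], "jaw": 38}, {"dr": [0, 0, 4.04], "slide": [13.0, -45.0, 0.0], "jaw": 38}]
[555.7 131.9  80.3 -86. ]
[{"dr": [0, 0, 0.5], "slide": [0.0, -6.0, 0.0], "jaw": 38}, {"dr": [0, 0, 1.0], "slide": [0.0, -12.0, 0.0], "jaw": 38}, {"dr": [0, 0, 1.5], "slide": [1.0, -18.0, 0.0], "jaw": 38}, {"dr": [0, 0, 2.0], "slide": [3.0, -24.0, 0.0], "jaw": 38}, {"dr": [0, 0, 2.5], "slide": [5.0, -29.0, 0.0], "jaw": 38}, {"dr": [0, 0, 3.0], "slide": [7.0, -35.0, 0.0], "jaw": 38}, {"dr": [0, 0, 3.5], "slide": [9.0, -40.0, 0.0], "jaw": 38}, {"dr": [0, 0, 4.0], "slide": [12.0, -45.0, 0.0], "jaw": 38}]
[ 601.4  123.1   80.3 -118. ]
[{"dr": [0, 0, 0.37], "slide": [0.0, -5.0, 0.0], "jaw": 38}, {"dr": [0, 0, 0.75], "slide": [1.0, -9.0, 0.0], "jaw": 38}, {"dr": [0, 0, 1.12], "slide": [1.0, -14.0, 0.0], "jaw": 38}, {"dr": [0, 0, 1.5], "slide": [2.0, -18.0, 0.0], "jaw": 38}, {"dr": [0, 0, 1.87], "slide": [3.0, -22.0, 0.0], "jaw": 38}, {"dr": [0, 0, 2.25], "slide": [4.0, -27.0, 0.0], "jaw": 38}, {"dr": [0, 0, 2.62], "slide": [6.0, -31.0, 0.0], "jaw": 38}, {"dr": [0, 0, 3.0], "slide": [8.0, -35.0, 0.0], "jaw": 38}]
[ 628.5   99.6   80.3 -142. ]
```

step_arm(motion=[{"dr": [0, 0, 0.5], "slide": [0, -6, 0], "jaw": 38}, {"dr": [0, 0, 1], "slide": [0, -12, 0], "jaw": 38}, {"dr": [0, 0, 1.5], "slide": [1, -18, 0], "jaw": 38}, {"dr": [0, 0, 2], "slide": [3, -24, 0], "jaw": 38}, {"dr": [0, 0, 2.5], "slide": [5, -29, 0], "jaw": 38}, {"dr": [0, 0, 3], "slide": [7, -35, 0], "jaw": 38}, {"dr": [0, 0, 3.5], "slide": [10, -40, 0], "jaw": 38}, {"dr": [0, 0, 4.04], "slide": [13, -45, 0], "jaw": 38}])

```text
clock: 3.1
position: [554.9, 132.2, 81.0]
ee_rot: [0.73, -0.683, -0.001, 0.0]
contact_force: [-3.8, 2.4, 1.1]
gripper_width: 37.5
grasp_force: 2.0
```

step_arm(motion=[{"dr": [0, 0, 0.5], "slide": [0, -6, 0], "jaw": 38}, {"dr": [0, 0, 1.0], "slide": [0, -12, 0], "jaw": 38}, {"dr": [0, 0, 1.5], "slide": [1, -18, 0], "jaw": 38}, {"dr": [0, 0, 2.0], "slide": [3, -24, 0], "jaw": 38}, {"dr": [0, 0, 2.5], "slide": [5, -29, 0], "jaw": 38}, {"dr": [0, 0, 3.0], "slide": [7, -35, 0], "jaw": 38}, {"dr": [0, 0, 3.5], "slide": [9, -40, 0], "jaw": 38}, {"dr": [0, 0, 4.0], "slide": [12, -45, 0], "jaw": 38}])

```text
clock: 4.1
position: [599.7, 123.2, 81.0]
ee_rot: [-0.514, 0.858, 0.001, -0.002]
contact_force: [-6.4, 1.9, 2.5]
gripper_width: 38.0
grasp_force: 3.5
```

step_arm(motion=[{"dr": [0, 0, 0.37], "slide": [0, -5, 0], "jaw": 38}, {"dr": [0, 0, 0.75], "slide": [1, -9, 0], "jaw": 38}, {"dr": [0, 0, 1.12], "slide": [1, -14, 0], "jaw": 38}, {"dr": [0, 0, 1.5], "slide": [2, -18, 0], "jaw": 38}, {"dr": [0, 0, 1.87], "slide": [3, -22, 0], "jaw": 38}, {"dr": [0, 0, 2.25], "slide": [4, -27, 0], "jaw": 38}, {"dr": [0, 0, 2.62], "slide": [6, -31, 0], "jaw": 38}, {"dr": [0, 0, 3.0], "slide": [8, -35, 0], "jaw": 38}])

```text
clock: 5.1
position: [629.0, 100.1, 81.4]
ee_rot: [-0.325, 0.946, 0.0, 0.001]
contact_force: [-0.9, 2.1, 0.9]
gripper_width: 37.7
grasp_force: 1.2
```

```bash
python3 - <<'E'
from h import *
im=optics.get_image("top");cv2.imwrite("pics/top1.png",im)
k,l,s,c=cv2.connectedComponentsWithStats(red(im))
for a,b in zip(s[1:],c[1:]):
    if a[4]>8: print(a,b.round(1), onz("top",b,116).round(1))
print(arm.read_state()['position'],arm.read_state()['contact_force'])
cv2.imwrite("pics/crop3.png",cv2.resize(im[160:270,200:350],None,fx=4,fy=4,interpolation=cv2.INTER_CUBIC))
E
```

```text
[288 204  33  33 808] [304.3 220.1] [548.8 -71.  116. ]
[344 226  19  19 272] [352.5 235. ] [ 517.7 -182.2  116. ]
[269 279  20  20 296] [279.  288.5] [393.8 -16.7 116. ]
[629.41082754  99.74755996  81.43680324] [ 0.26399302 -0.31195197  0.17386399]
```

View pics/crop3.png

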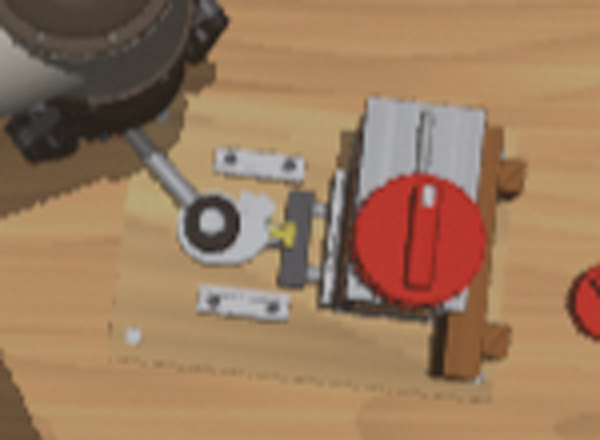

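```bash
python3 - <<'E'
from plan import *
p=json.load(open(F)); pv=np.array([561.7,47.6]); w=[]
for i in range(1,9):
    a=38-5.5*min(i/6,1); c=np.radians(a); w.append([*(pv+85*np.array([np.cos(c),np.sin(c)])),80.3,a-180])
rows(w,[38]*8)
E
```

```text
[{"dr": [0, 0, 0.11], "slide": [0.0, -1.0, 0.0], "jaw": 38}, {"dr": [0, 0, 0.23], "slide": [0.0, -3.0, 0.0], "jaw": 38}, {"dr": [0, 0, 0.34], "slide": [0.0, -4.0, 0.0], "jaw": 38}, {"dr": [0, 0, 0.45], "slide": [0.0, -5.0, 0.0], "jaw": 38}, {"dr": [0, 0, 0.57], "slide": [0.0, -7.0, 0.0], "jaw": 38}, {"dr": [0, 0, 0.68], "slide": [0.0, -8.0, 0.0], "jaw": 38}, {"dr": [0, 0, 0.68], "slide": [0.0, -8.0, 0.0], "jaw": 38}, {"dr": [0, 0, 0.68], "slide": [0.0, -8.0, 0.0], "jaw": 38}]
[ 633.5   93.3   80.3 -147.5]
```

step_arm(motion=[{"dr": [0, 0, 0.11], "slide": [0, -1, 0], "jaw": 38}, {"dr": [0, 0, 0.23], "slide": [0, -3, 0], "jaw": 38}, {"dr": [0, 0, 0.34], "slide": [0, -4, 0], "jaw": 38}, {"dr": [0, 0, 0.45], "slide": [0, -5, 0], "jaw": 38}, {"dr": [0, 0, 0.57], "slide": [0, -7, 0], "jaw": 38}, {"dr": [0, 0, 0.68], "slide": [0, -8, 0], "jaw": 38}, {"dr": [0, 0, 0.68], "slide": [0, -8, 0], "jaw": 38}, {"dr": [0, 0, 0.68], "slide": [0, -8, 0], "jaw": 38}])

```text
clock: 6.15
position: [633.7, 93.3, 80.3]
ee_rot: [-0.28, 0.96, -0.0, 0.0]
contact_force: [-1.5, 2.4, 2.8]
gripper_width: 38.0
grasp_force: 1.7
```

```bash
python3 - <<'E'
from plan import *
w=line([633.5,93.3,280,-147.5],4)
t=line([600,-20,280,-185],1)[0]
import copy
a=np.array([633.5,93.3,280,-147.5]); b=np.array([640,150,280,-186])
for i in range(4,8): w[i]=(a+(b-a)*(i-3)/4).tolist()
rows(w,[38]*8)
E
```

```text
[{"dr": [0, 0, 0.0], "slide": [0.0, 0.0, -50.0], "jaw": 38}, {"dr": [0, 0, 0.0], "slide": [0.0, 0.0, -100.0], "jaw": 38}, {"dr": [0, 0, 0.0], "slide": [0.0, 0.0, -150.0], "jaw": 38}, {"dr": [0, 0, 0.0], "slide": [0.0, 0.0, -200.0], "jaw": 38}, {"dr": [0, 0, 1.21], "slide": [-9.0, 11.0, -200.0], "jaw": 38}, {"dr": [0, 0, 2.41], "slide": [-18.0, 22.0, -200.0], "jaw": 38}, {"dr": [0, 0, 3.61], "slide": [-27.0, 33.0, -200.0], "jaw": 38}, {"dr": [0, 0, 4.82], "slide": [-36.0, 44.0, -200.0], "jaw": 38}]
[ 640.2  149.7  280.3 -186. ]
```

step_arm(motion=[{"dr": [0, 0, 0], "slide": [0, 5, 0], "jaw": 40}, {"dr": [0, 0, 0], "slide": [0, 5, -60], "jaw": 40}, {"dr": [0, 0, 0], "slide": [0, 5, -120], "jaw": 40}, {"dr": [0, 0, 0], "slide": [0, 5, -180], "jaw": 40}, {"dr": [0, 0, 1.2], "slide": [-9, 11, -200], "jaw": 40}, {"dr": [0, 0, 2.4], "slide": [-18, 22, -200], "jaw": 40}, {"dr": [0, 0, 3.6], "slide": [-27, 33, -200], "jaw": 40}, {"dr": [0, 0, 4.82], "slide": [-36, 44, -200], "jaw": 40}])

```text
clock: 7.15
position: [640.4, 149.8, 279.7]
ee_rot: [0.056, 0.998, -0.0, -0.0]
contact_force: [0.1, 0.3, 0.8]
gripper_width: 39.8
grasp_force: 0.0
```

```bash
python3 - <<'E'
from h import *
im=optics.get_image("top");s=optics.get_image("scene");cv2.imwrite("pics/top2.png",im);cv2.imwrite("pics/scene2.png",s)
for n,i in(("top",im),("scene",s)):
  k,l,st,c=cv2.connectedComponentsWithStats(red(i))
  for a,b in zip(st[1:],c[1:]):
    if a[4]>8: print(n,a,b.round(1), onz(n,b,116).round(1),onz(n,b,207.5).round(1))
A=cv2.resize(im[160:270,200:345],None,fx=5,fy=5,interpolation=cv2.INTER_CUBIC)
cv2.imwrite("pics/crop4.png",A)
cv2.imwrite("pics/crop5.png",cv2.resize(s[150:270,190:350],None,fx=5,fy=5,interpolation=cv2.INTER_CUBIC))
E
```

```text
top [227 180   9   9  59] [230.6 184.1] [626.9  99.8 116. ] [610.6  93.8 207.5]
top [288 204  34  33 804] [304.3 220.1] [548.9 -71.2 116. ] [539.5 -61.8 207.5]
top [344 226  19  19 266] [352.6 234.9] [ 517.9 -182.4  116. ] [ 511.3 -163.   207.5]
top [269 279  20  20 297] [279.1 288.5] [393.7 -16.9 116. ] [398.4 -12.3 207.5]
scene [241 158  27  23 410] [254.  170.7] [ 432.  -106.4  116. ] [547.9 -57.9 207.5]
scene [280 187  15  16 146] [286.6 195. ] [504.1  14.8 116. ] [610.7  47.6 207.5]
scene [205 203  16  13 168] [212.4 208.9] [ 620.7 -145.5  116. ] [712.3 -91.9 207.5]
scene [301 232   7   7  39] [304.4 234.8] [632.5 101.6 116. ] [722.6 123.3 207.5]
```

View pics/crop4.png

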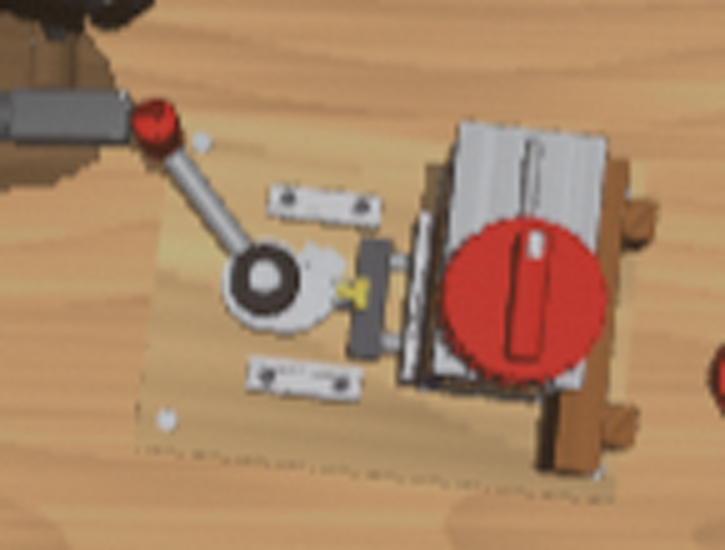

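View pics/crop5.png

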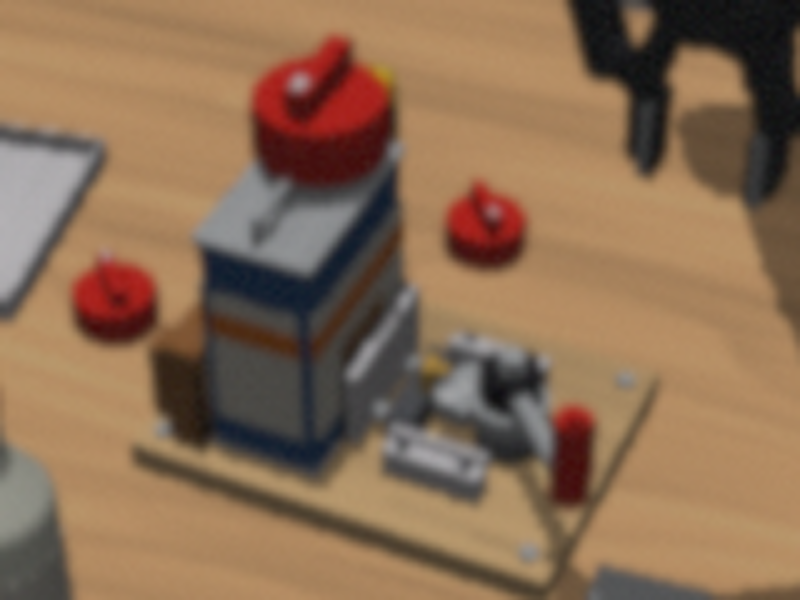

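```bash
python3 - <<'E'
from h import *
P=lambda u,v,z:onz("top",(200+(u+.5)/5-.5,160+(v+.5)/5-.5),z)
an=lambda d:np.degrees(np.arctan2(d[1],d[0])).round(1)
print(P(527,297,226.5),P(525,299,207.5),an(P(534,236,226.5)-P(522,358,226.5)), "bail",P(535,140,181),P(538,200,181),an(P(535,140,181)-P(531,215,181)))
print("can edges",an(P(460,122,163)-P(436,375,163)),an(P(605,138,163)-P(583,388,163)))
from plan import *
json.dump([640.2,149.7,280.3,-186.06],open(F,'w'))
g=[540,-62.]; y=-185.5
rows(line([*g,262,y],6),[44]*8)
rows(line([*g,210,y],6),[44]*8)
E
```

```text
[539.85813122 -61.11922006 226.5       ] [540.98271121 -62.27573805 207.5       ] -4.7 bail [612.84727923 -68.29305521 181.        ] [586.69359811 -69.97321785 181.        ] -2.2
can edges -4.3 -4.4
[{"dr": [0, 0, -0.01], "slide": [13.0, -37.0, 3.0], "jaw": 44}, {"dr": [0, 0, -0.02], "slide": [26.0, -74.0, 6.0], "jaw": 44}, {"dr": [0, 0, -0.04], "slide": [39.0, -111.0, 9.0], "jaw": 44}, {"dr": [0, 0, -0.05], "slide": [52.0, -147.0, 12.0], "jaw": 44}, {"dr": [0, 0, -0.06], "slide": [64.0, -184.0, 15.0], "jaw": 44}, {"dr": [0, 0, -0.07], "slide": [77.0, -221.0, 18.0], "jaw": 44}, {"dr": [0, 0, -0.07], "slide": [77.0, -221.0, 18.0], "jaw": 44}, {"dr": [0, 0, -0.07], "slide": [77.0, -221.0, 18.0], "jaw": 44}]
[ 540.3  -61.9  262.3 -185.5]
[{"dr": [0, 0, -0.0], "slide": [0.0, 0.0, 9.0], "jaw": 44}, {"dr": [0, 0, -0.0], "slide": [0.0, 0.0, 17.0], "jaw": 44}, {"dr": [0, 0, -0.0], "slide": [0.0, 0.0, 26.0], "jaw": 44}, {"dr": [0, 0, -0.0], "slide": [0.0, 0.0, 35.0], "jaw": 44}, {"dr": [0, 0, -0.0], "slide": [0.0, 0.0, 44.0], "jaw": 44}, {"dr": [0, 0, -0.0], "slide": [0.0, 0.0, 52.0], "jaw": 44}, {"dr": [0, 0, -0.0], "slide": [0.0, 0.0, 52.0], "jaw": 44}, {"dr": [0, 0, -0.0], "slide": [0.0, 0.0, 52.0], "jaw": 44}]
[ 540.3  -61.9  210.3 -185.5]
```

step_arm(motion=[{"dr": [0, 0, 0], "slide": [13, -37, 3], "jaw": 44}, {"dr": [0, 0, 0], "slide": [26, -74, 6], "jaw": 44}, {"dr": [0, 0, -0.05], "slide": [39, -111, 9], "jaw": 44}, {"dr": [0, 0, -0.1], "slide": [52, -147, 12], "jaw": 44}, {"dr": [0, 0, -0.15], "slide": [64, -184, 15], "jaw": 44}, {"dr": [0, 0, -0.15], "slide": [77, -221, 18], "jaw": 44}, {"dr": [0, 0, -0.15], "slide": [77, -221, 18], "jaw": 44}, {"dr": [0, 0, -0.15], "slide": [77, -221, 28], "jaw": 44}])

```text
clock: 8.25
position: [541.1, -62.2, 252.7]
ee_rot: [0.042, 0.999, 0.0, 0.001]
contact_force: [1.3, 0.4, 0.0]
gripper_width: 44.5
grasp_force: 0.0
```

step_arm(motion=[{"dr": [0, 0, 0], "slide": [0, 0, 10], "jaw": 44}, {"dr": [0, 0, 0], "slide": [0, 0, 20], "jaw": 44}, {"dr": [0, 0, 0], "slide": [0, 0, 32], "jaw": 44}, {"dr": [0, 0, 0], "slide": [0, 0, 42], "jaw": 44}, {"dr": [0, 0, 0], "slide": [0, 0, 42], "jaw": 0}, {"dr": [0, 0, 0], "slide": [0, 0, 42], "jaw": 0}, {"dr": [0, 0, 0], "slide": [0, 0, 42], "jaw": 0}, {"dr": [0, 0, 0], "slide": [0, 0, 42], "jaw": 0}])

```text
clock: 9.25
position: [540.6, -62.0, 210.6]
ee_rot: [0.042, 0.999, -0.0, 0.0]
contact_force: [0.3, -0.3, -1.4]
gripper_width: 13.1
grasp_force: 60.2
```

step_arm(motion=[{"dr": [0, 0, 0], "slide": [0, 0, 1], "jaw": 0}, {"dr": [0, 0, 0], "slide": [0, 0, 2], "jaw": 0}, {"dr": [0, 0, 0], "slide": [0, 0, 3], "jaw": 0}, {"dr": [0, 0, 0], "slide": [0, 0, 4], "jaw": 0}, {"dr": [0, 0, 0], "slide": [0, 0, 5], "jaw": 0}, {"dr": [0, 0, 0], "slide": [0, 0, 6], "jaw": 0}, {"dr": [0, 0, 0], "slide": [0, 0, 7], "jaw": 0}, {"dr": [0, 0, 0], "slide": [0, 0, 7], "jaw": 0}])

```text
clock: 10.25
position: [540.8, -62.1, 205.7]
ee_rot: [0.042, 0.999, -0.0, 0.001]
contact_force: [-3.5, 0.9, 10.8]
gripper_width: 12.5
grasp_force: 62.0
```

step_arm(motion=[{"dr": [0, 0, 0], "slide": [0, 0, 1], "jaw": 0}, {"dr": [0, 0, 0], "slide": [0, 0, 2], "jaw": 0}, {"dr": [0, 0, 0], "slide": [0, 0, 3], "jaw": 0}, {"dr": [0, 0, 0], "slide": [0, 0, 4], "jaw": 0}, {"dr": [0, 0, 0], "slide": [0, 0, 4], "jaw": 0}, {"dr": [0, 0, 0], "slide": [0, 0, 4], "jaw": 0}, {"dr": [0, 0, 0], "slide": [0, 0, 4], "jaw": 0}, {"dr": [0, 0, 0], "slide": [0, 0, 4], "jaw": 0}])

```text
clock: 11.25
position: [540.9, -62.1, 203.9]
ee_rot: [0.041, 0.999, -0.001, 0.002]
contact_force: [-7.2, 2.5, 20.3]
gripper_width: 12.5
grasp_force: 63.2
```

step_arm(motion=[{"dr": [0, 0, 0], "slide": [0, 0, 1], "jaw": 0}, {"dr": [0, 0, 0], "slide": [0, 0, 2], "jaw": 0}, {"dr": [0, 0, -0.6], "slide": [0, 0, 2], "jaw": 0}, {"dr": [0, 0, -1.4], "slide": [0, 0, 2], "jaw": 0}, {"dr": [0, 0, -2.2], "slide": [0, 0, 2], "jaw": 0}, {"dr": [0, 0, -3], "slide": [0, 0, 2], "jaw": 0}, {"dr": [0, 0, -3.8], "slide": [0, 0, 2], "jaw": 0}, {"dr": [0, 0, -4.6], "slide": [0, 0, 2], "jaw": 0}])

```text
clock: 12.25
position: [541.6, -62.3, 203.8]
ee_rot: [-0.277, 0.961, -0.001, 0.003]
contact_force: [-8.6, 2.4, 25.8]
gripper_width: 12.3
grasp_force: 64.4
```

```bash
python3 -c "
from h import *
s=arm.read_state();print(s['wrist_torque'],s['contact_force'],s['position'])"
```

```text
[ 0.8934446   2.88646375 -0.61496395] [-8.61096947  2.37262139 25.7987753 ] [541.62264429 -62.26513311 203.82575955]
```

step_arm(motion=[{"dr": [0, 0, -0.9], "slide": [0, 0, 0], "jaw": 0}, {"dr": [0, 0, -1.8], "slide": [0, 0, 0], "jaw": 0}, {"dr": [0, 0, -2.7], "slide": [0, 0, 0], "jaw": 0}, {"dr": [0, 0, -3.6], "slide": [0, 0, 0], "jaw": 0}, {"dr": [0, 0, -4.5], "slide": [0, 0, 0], "jaw": 0}, {"dr": [0, 0, -5.4], "slide": [0, 0, 0], "jaw": 0}, {"dr": [0, 0, -6.3], "slide": [0, 0, 0], "jaw": 0}, {"dr": [0, 0, -6.4], "slide": [0, 0, 0], "jaw": 0}])

```text
clock: 13.25
position: [542.0, -62.6, 203.8]
ee_rot: [-0.664, 0.747, -0.003, 0.002]
contact_force: [-8.1, 0.8, 26.2]
gripper_width: 12.2
grasp_force: 64.2
```

```bash
python3 -c "
from h import *
s=arm.read_state();print(s['wrist_torque'],s['contact_force'],s['position'],s['joints'],s['ee_rot'])"
```

```text
[ 0.44607756  2.58962463 -0.55252092] [-8.1009268   0.84315982 26.15055754] [541.99956205 -62.5702925  203.83372517] [ 0.18412875  0.2689495  -0.23634033  0.00365382 -1.05911009 -0.30359128] [-0.66429532  0.74746167 -0.00301597  0.00191804]
```

step_arm(motion=[{"dr": [0, 0, 0], "slide": [0, 0, -3], "jaw": 0}, {"dr": [0, 0, 0], "slide": [0, 0, -6], "jaw": 0}, {"dr": [0, 0, 0], "slide": [0, 0, -9], "jaw": 0}, {"dr": [0, 0, 0], "slide": [0, 0, -12], "jaw": 0}, {"dr": [0, 0, 0], "slide": [0, 0, -15], "jaw": 0}, {"dr": [0, 0, 0], "slide": [0, 0, -18], "jaw": 0}, {"dr": [0, 0, 0], "slide": [0, 0, -18], "jaw": 0}, {"dr": [0, 0, 0], "slide": [0, 0, -18], "jaw": 0}])

```text
clock: 14.25
position: [540.0, -61.7, 214.5]
ee_rot: [-0.664, 0.748, 0.001, -0.001]
contact_force: [-0.4, 0.7, -0.7]
gripper_width: 12.3
grasp_force: 60.3
```

```bash
python3 - <<'E'
from h import *
from plan import *
q=np.array([640.2,149.7,280.3])+ax(-186.06).T@[77,-221,28]; print(q)
json.dump([q[0],q[1],215.3,-96.86],open(F,'w'))
im=cv2.imread("pics/top2.png"); g=cv2.cvtColor(im,cv2.COLOR_BGR2HSV)
m=((g[...,1]<60)&(g[...,2]>110)).astype(np.uint8); m[:, :360]=0; m[:,450:]=0;m[:215]=0;m[300:]=0
c=max(cv2.findContours(m,0,2)[0],key=cv2.contourArea); b=cv2.boxPoints(cv2.minAreaRect(c)); t=np.mean([onz("top",p,16) for p in b],0); print(t)
p=json.load(open(F)); a=np.array([p[0],p[1],285,p[3]]); e=np.array([t[0],t[1],200,p[3]])
rows([[p[0],p[1],250,p[3]],a.tolist()]+[(a+(e-a)*i/6).tolist() for i in range(1,7)],[0]*8)
rows(line([t[0],t[1],50,p[3]],6),[0]*8)
E
```

```text
[540.29934408 -61.93614754 252.3       ]
[ 475.20783908 -326.86195971   16.        ]
[{"dr": [0, 0, -0.0], "slide": [0.0, 0.0, -35.0], "jaw": 0}, {"dr": [0, 0, -0.0], "slide": [0.0, 0.0, -70.0], "jaw": 0}, {"dr": [0, 0, -0.0], "slide": [45.0, 5.0, -56.0], "jaw": 0}, {"dr": [0, 0, -0.0], "slide": [90.0, 11.0, -41.0], "jaw": 0}, {"dr": [0, 0, -0.0], "slide": [135.0, 16.0, -27.0], "jaw": 0}, {"dr": [0, 0, -0.0], "slide": [181.0, 22.0, -13.0], "jaw": 0}, {"dr": [0, 0, -0.0], "slide": [226.0, 27.0, 1.0], "jaw": 0}, {"dr": [0, 0, -0.0], "slide": [271.0, 33.0, 15.0], "jaw": 0}]
[ 475.2 -327.1  200.3  -96.9]
[{"dr": [0, 0, -0.0], "slide": [0.0, 0.0, 25.0], "jaw": 0}, {"dr": [0, 0, -0.0], "slide": [0.0, 0.0, 50.0], "jaw": 0}, {"dr": [0, 0, -0.0], "slide": [0.0, 0.0, 75.0], "jaw": 0}, {"dr": [0, 0, -0.0], "slide": [0.0, 0.0, 100.0], "jaw": 0}, {"dr": [0, 0, -0.0], "slide": [0.0, 0.0, 125.0], "jaw": 0}, {"dr": [0, 0, -0.0], "slide": [0.0, 0.0, 150.0], "jaw": 0}, {"dr": [0, 0, -0.0], "slide": [0.0, 0.0, 150.0], "jaw": 0}, {"dr": [0, 0, -0.0], "slide": [0.0, 0.0, 150.0], "jaw": 0}]
[ 475.2 -327.1   50.3  -96.9]
```

step_arm(motion=[{"dr": [0, 0, 0], "slide": [0, 0, -25], "jaw": 0}, {"dr": [0, 0, 0], "slide": [0, 0, -65], "jaw": 0}, {"dr": [0, 0, 0], "slide": [30, 4, -70], "jaw": 0}, {"dr": [0, 0, 0], "slide": [80, 10, -55], "jaw": 0}, {"dr": [0, 0, 0], "slide": [130, 16, -35], "jaw": 0}, {"dr": [0, 0, 0], "slide": [180, 22, -15], "jaw": 0}, {"dr": [0, 0, 0], "slide": [226, 27, 0], "jaw": 0}, {"dr": [0, 0, 0], "slide": [271, 33, 15], "jaw": 0}])

```text
clock: 15.25
position: [474.6, -328.2, 199.1]
ee_rot: [-0.664, 0.748, 0.001, -0.0]
contact_force: [1.1, 0.2, -1.6]
gripper_width: 12.6
grasp_force: 60.3
```

step_arm(motion=[{"dr": [0, 0, 0], "slide": [0, 0, 25], "jaw": 0}, {"dr": [0, 0, 0], "slide": [0, 0, 50], "jaw": 0}, {"dr": [0, 0, 0], "slide": [0, 0, 75], "jaw": 0}, {"dr": [0, 0, 0], "slide": [0, 0, 100], "jaw": 0}, {"dr": [0, 0, 0], "slide": [0, 0, 125], "jaw": 0}, {"dr": [0, 0, 0], "slide": [0, 0, 145], "jaw": 0}, {"dr": [0, 0, 0], "slide": [0, 0, 150], "jaw": 0}, {"dr": [0, 0, 0], "slide": [0, 0, 150], "jaw": 0}])

```text
clock: 16.25
position: [475.5, -327.0, 50.2]
ee_rot: [-0.664, 0.748, 0.0, -0.0]
contact_force: [-0.3, -0.4, -0.6]
gripper_width: 12.6
grasp_force: 60.2
```

```bash
python3 - <<'E'
from h import *
print(arm.read_state()['contact_force'],arm.read_state()['wrist_torque'])
s=optics.get_image("scene"); cv2.imwrite("pics/crop6.png",cv2.resize(s[140:270,140:330],None,fx=4,fy=4,interpolation=cv2.INTER_CUBIC))
E
```

```text
[-0.34041708 -0.44614985 -0.58495331] [-0.0271095  -0.04481064  0.01517909]
```

View pics/crop6.png

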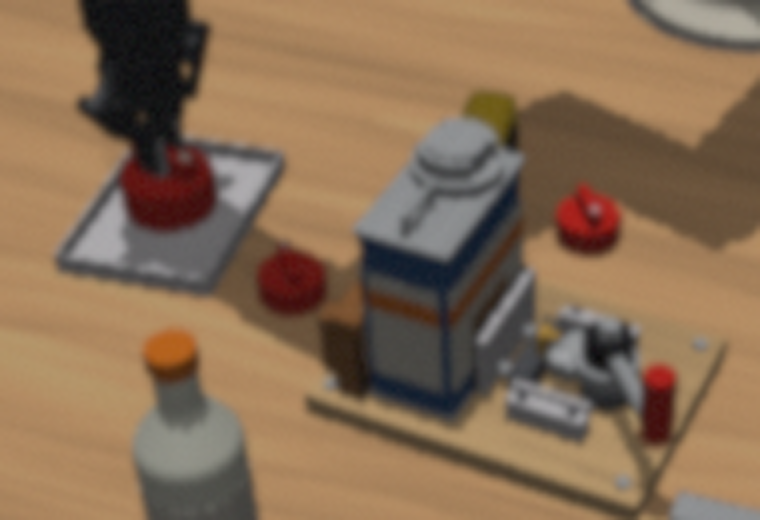

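The cap is off the neck and held upright over the tray (crop about (168,185)). The lever is still latched and the canister is standing.

step_arm(motion=[{"dr": [0, 0, 0], "slide": [0, 0, 3], "jaw": 0}, {"dr": [0, 0, 0], "slide": [0, 0, 5], "jaw": 0}, {"dr": [0, 0, 0], "slide": [0, 0, 7], "jaw": 0}, {"dr": [0, 0, 0], "slide": [0, 0, 8], "jaw": 0}, {"dr": [0, 0, 0], "slide": [0, 0, 9], "jaw": 0}, {"dr": [0, 0, 0], "slide": [0, 0, 10], "jaw": 0}, {"dr": [0, 0, 0], "slide": [0, 0, 10], "jaw": 0}, {"dr": [0, 0, 0], "slide": [0, 0, 10], "jaw": 0}])

```text
clock: 17.3
position: [475.6, -327.1, 40.3]
ee_rot: [-0.664, 0.748, -0.0, -0.0]
contact_force: [-0.2, -0.2, -1.1]
gripper_width: 12.6
grasp_force: 60.2
```

step_arm(motion=[{"dr": [0, 0, 0], "slide": [0, 0, 0.5], "jaw": 0}, {"dr": [0, 0, 0], "slide": [0, 0, 1], "jaw": 0}, {"dr": [0, 0, 0], "slide": [0, 0, 1], "jaw": 0}, {"dr": [0, 0, 0], "slide": [0, 0, 1.5], "jaw": 0}, {"dr": [0, 0, 0], "slide": [0, 0, 1.5], "jaw": 0}, {"dr": [0, 0, 0], "slide": [0, 0, 2], "jaw": 0}, {"dr": [0, 0, 0], "slide": [0, 0, 2], "jaw": 0}, {"dr": [0, 0, 0], "slide": [0, 0, 2], "jaw": 0}])

```text
clock: 18.3
position: [475.7, -327.1, 39.0]
ee_rot: [-0.664, 0.748, -0.0, 0.0]
contact_force: [-1.9, 1.6, 5.6]
gripper_width: 12.6
grasp_force: 61.1
```

step_arm(motion=[{"dr": [0, 0, 0], "slide": [0, 0, -1], "jaw": 0}, {"dr": [0, 0, 0], "slide": [0, 0, -1], "jaw": 16}, {"dr": [0, 0, 0], "slide": [0, 0, -1], "jaw": 22}, {"dr": [0, 0, 0], "slide": [0, 0, -1], "jaw": 30}, {"dr": [0, 0, 0], "slide": [0, 0, -1], "jaw": 36}, {"dr": [0, 0, 0], "slide": [0, 0, -1], "jaw": 40}, {"dr": [0, 0, 0], "slide": [0, 0, -1], "jaw": 40}, {"dr": [0, 0, 0], "slide": [0, 0, -1], "jaw": 40}])

```text
clock: 19.3
position: [475.6, -327.1, 39.3]
ee_rot: [-0.664, 0.748, -0.0, 0.0]
contact_force: [-0.7, -0.4, -0.6]
gripper_width: 40.2
grasp_force: 0.0
```

step_arm(motion=[{"dr": [0, 0, 0], "slide": [0, 0, -10], "jaw": 40}, {"dr": [0, 0, 0], "slide": [0, 0, -30], "jaw": 40}, {"dr": [0, 0, 0], "slide": [0, 0, -60], "jaw": 40}, {"dr": [0, 0, 0], "slide": [0, 0, -100], "jaw": 40}, {"dr": [0, 0, 0], "slide": [0, 0, -140], "jaw": 40}, {"dr": [0, 0, 0], "slide": [30, 0, -180], "jaw": 40}, {"dr": [0, 0, 0], "slide": [70, 0, -200], "jaw": 40}, {"dr": [0, 0, 0], "slide": [110, 0, -200], "jaw": 40}])

```text
clock: 20.3
position: [463.2, -437.8, 243.2]
ee_rot: [-0.664, 0.748, -0.003, 0.001]
contact_force: [-0.1, -0.5, 0.8]
gripper_width: 39.9
grasp_force: 0.0
```

```bash
python3 - <<'E'
from h import *
im=optics.get_image("top");s=optics.get_image("scene")
a=cv2.resize(s[140:270,140:340],(800,520),interpolation=cv2.INTER_CUBIC)
b=cv2.resize(im[150:300,200:450],(400,240)); 
a[:240,400:]=b; a[:240,:]=np.hstack([cv2.resize(s[140:270,140:340],(400,240)),b]); 
out=np.vstack([a[:240],cv2.resize(im[60:310,60:560],(800,350))]); cv2.imwrite("pics/end.png",out); print(arm.read_state()['position'])
k,l,st,c=cv2.connectedComponentsWithStats(red(im))
for x,y in zip(st[1:],c[1:]):
    if x[4]>25: print(x,y.round(1), onz("top",y,116).round(1),onz("top",y,36).round(1))
E
```

```text
[ 461.71632209 -439.19427526  239.94710575]
[227 180   8   9  60] [230.5 184. ] [627.2 100.  116. ] [641.6 105.2  36. ]
[343 226  20  20 271] [352.4 235. ] [ 517.7 -181.7  116. ] [ 523.4 -198.6   36. ]
[389 243  28  27 543] [403.5 256.1] [ 472.5 -299.5  116. ] [ 474.7 -325.6   36. ]
[269 279  20  20 298] [279.  288.5] [393.7 -16.8 116. ] [389.7 -20.7  36. ]
```

View pics/end.png

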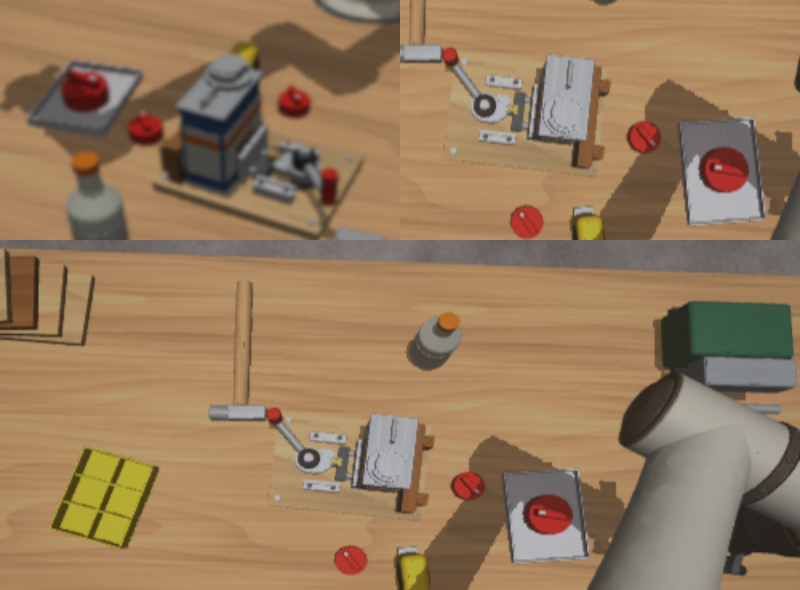

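The cap is upright in the tray, centred at top px (403,256). The lever is still latched at (230,184), the canister is standing clamped, and nothing else has moved.

```bash
python3 -c "
from h import *
print(arm.read_state()['contact_force'],arm.job_done())"
```

```text
the job is handed in; nothing more can be done
[-0.80936223 -0.67027639 -1.27548392] None
```

I handed the job in at about 20 s of the 61 s: the last pictures show the lever in its notch, the canister clamped, the red cap upright in the aluminium tray, and the other things on the bench where they were.

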